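# Shut the chip guard of the colour-bar cutter and strike its chisel

## Task

Nick the glass bar that is strapped in the colour-bar cutter: first push the clear chip guard shut until the spring latch clicks in behind the striker, feeling for the click rather than ramming the guard. Then take the mallet, strike the sprung chisel down with it in a sharp blow, and stand the mallet upright on its head again on the plywood tool board. Leave the other things on the bench where they are.

Things in the scene. Friction and masses are not known exactly. Their poses are not given: they have to be found in the camera images.
- cutter: Colour-bar cutter bolted to the bench: base plate 200 x 250 mm, two columns, grey bridge (top at 158 mm) guiding the chisel, a glass bar strapped on rests below. Origin on the bench; x points away from the guard side, y is the way the guard shuts. The latch, up to 215 mm high, stands over the guard's line at x -90 to -38 mm, y 40 to 160 mm. Chisel axis at x 10, y 0.
- guard_line (a point): Point on the cutter (moves with it, not with the guard) in the middle of the clear guard's runner, 160 mm up, level with the guard's top edge. The runner extends 245 mm from here to the open side (cutter's -y) and 105 mm to the latch side. Pushing over the latch takes about 15 N in all; the pane takes up to 45 N, more is ramming.
- guard (a joint): Travel of the chip guard along the cutter's +y, m: 0 fully open. Friction about 3 N. The latch block was set by hand in its slots, so the guard latches anywhere between 0.130 and 0.155. From some 38 mm before that its ramp lifts the sprung bolt (10 to 15 N), then rides under it, then the bolt drops behind (click); now a rubber buffer resists, 3 N more per mm for 5 mm, then a hard stop.
- bolt (a joint): Rise of the latch's sprung bolt, m: 0 when down (free, or caught behind the guard's striker), 0.006 while the striker is under it. A small steel pull knob on the latch's top moves with it. Once the bolt is down behind the striker the guard cannot slide back.
- guard_handle (a point): Top end of the guard's handle, a vertical steel bar 14 mm thick, 74 mm long (83 to 157 mm above the bench), held by two stays at 90 and 150 mm; its axis stands 36 mm in front of the pane (cutter's -x). Moves with the guard. Nothing above it, 25 mm or more free on either side.
- chisel (a joint): Depth of the sprung chisel, m: 0 up, 0.028 fully down on the bar. The spring pushes up with 4 N, 10 N at the bottom, and lifts it again by itself. Only a blow nicks the bar: the chisel must be going down faster than 0.12 m/s when it is more than 0.008 deep.
- chisel_head (a point): Centre of the top of the chisel's round steel head, 41 mm across, 20 mm thick, 223 mm above the bench when up. Moves with the chisel. Within 100 mm nothing of the cutter but the latch is higher than 170 mm.
- mallet: Dead-blow mallet, about 0.4 kg: black upright cylindrical head 48 mm across, 66 mm long, a flat face at each end; round pale wooden handle 22 mm thick that leaves the head level at half its height and ends 202 mm from the head's axis. It stands on its head on the board, handle level in the air. Origin: centre of the face it stands on; z up along the head, handle along -x.
- mallet_head (a point): Centre of the mallet's head, 33 mm above the face it stands on.
- mallet_grip (a point): Point on the axis of the mallet's handle, 42 mm from the head's axis (18 mm clear of the head); the head's top is 33 mm higher than this point. Held firmly here, near the head, the mallet does not turn in the grip.
- board: Plywood tool board 340 x 270 x 12 mm, fixed flat on the bench; origin at the centre of its underside, x and y along its sides. The mallet and the wooden shaping block stand on it, 130 mm apart, in either order.
- block: Wooden shaping block: a dark cup 74 mm across and 42 mm high with a level round handle of 20 mm, on the board. Leave alone.
- jacks: Steel jacks, a 210 mm long sprung pair of blades lying flat. Leave alone.
- tumbler: Clear glass tumbler, 72 mm across, 95 mm high. Leave alone.
- stub_tall: Upright offcut of glass bar, 30 mm across, 62 mm high. Leave alone.
- stub_short: Upright offcut of glass bar, 38 mm across, 36 mm high. Leave alone.
- wax: Block of beeswax, 75 x 50 x 28 mm. Leave alone.
- oilcan: Steel oil can, 52 mm across, 110 mm high. Leave alone.
- rule: Steel caliper rule, 200 mm long, flat. Leave alone.

How it is judged:
On the way, in this order (a step that is already met when the one before it is completed fails the run):
1. the guard is shut and the bolt has dropped in behind its striker (value of joint guard above 0.127 m and value of joint bolt below 0.0025 m and velocity of joint guard below 0.02 m/s), for 0.3 s.
2. the chisel is struck down with the mallet: more than 8 mm deep and still moving down faster than 0.12 m/s, the mallet's head on it, the guard latched (value of joint guard above 0.127 m and value of joint bolt below 0.0025 m and value of joint chisel above 0.008 m and velocity of joint chisel above 0.12 m/s and distance between mallet_head and chisel_head below 0.05 m).
At the end, for the whole second after the job is handed in: The guard is latched (travel over 0.127 m with the bolt down, under 2.5 mm), the chisel is up again, and the mallet stands upright (within 7 degrees) and still on its head on the tool board, its head's centre within the board's outline, let go (value of joint guard above 0.127 m and value of joint bolt below 0.0025 m and value of joint chisel below 0.003 m and x of mallet_head in the frame of board between -0.17 and 0.17 m and y of mallet_head in the frame of board between -0.135 and 0.135 m and height (world z) of mallet_head below 0.052 m and angle between mallet's own z axis and vertical below 0.12 rad and linear speed of mallet below 0.02 m/s); the robot touches nothing.
It fails at once if the guard is rammed (more than 45 N on it) (contact force between any of the arm, the fingers and guard above 45 N).
It fails at once if the chisel is driven down while the guard is not shut (value of joint chisel above 0.006 m and value of joint guard below 0.127 m).
It fails at once if the chisel is pushed with the fingers or arm instead of the mallet (contact force between any of the fingers, the arm and chisel above 2 N).
It fails at once if another thing on the bench is moved by more than 30 mm (distance of any of block, jacks, tumbler, stub_tall, stub_short, wax, oilcan, rule from where it was at the start of the episode above 0.03 m).
It also fails if it takes over 69 s, if anything falls off the work surface, if the arm or the gripper's body presses on something with over 40 N, if the wrist force passes 120 N, or if a joint passes its speed limit or range.

## Robot

A 6-joint arm with a two-finger parallel gripper is mounted at the origin on the work surface. World frame = base frame: x ahead of the robot, y to its left, z up, the work surface at z = 0. Lengths are in m, angles in rad, forces in N, time in s.
With the tool pointing down it reaches from about 0.4 to 0.925 m from the base axis. Payload 12.5 kg.
Tool frame: the origin (TCP) lies midway between the tips of the shut fingers; the grasp point (between the pads) lies 19 mm behind it (r.pinch_z is the distance from the TCP to the grasp point, in m); z points along the fingers, y is the line along which they close (so a half turn about z gives the same grasp; the last joint's range is limited). The gripper opens to 95 mm and grips with 3 to 60 N. Pads are 20 mm wide; open, the fingers measure 119 mm over their backs; the gripper's body (75 mm by 180 mm) begins 59 mm behind the grasp point.
Start: joints at [-1.393, 0.491, 1.559, -0, 1.092, -0.106], TCP at [0.175, -0.6, 0.215] pointing down, gripper open.
Joint ranges: [-3.1, 3.1], [-0.84, 2.19], [0.05, 2.79], [-1.13, 4.28], [0.06, 2.93], [-2.69, 2.69]. Speed limits (rad/s): [2.22, 2.22, 2.79, 3.14, 3.14, 3.14].

## Interface

Orientations are given as [roll, pitch, yaw] about the fixed x, y, z axes, in that order (R = Rz(yaw) Ry(pitch) Rx(roll)).
In Python, from station import r, vision, spotter gives the robot as it stands.
- The arm moves only by the tool apply_moves, never from a script. Its argument "increments" is a list of rows, each a list of 3 entries, a list of its own where there are three numbers: the shift along the tool's x, y, z scaled (see below), then the turn about the tool's z scaled (see below), then the closure in counts, from 0 (fully open) to 255 (shut). A call has 1 to 20 rows; each row shifts and turns the commanded pose from where the row before left it, along the tool's axes as they then stand; what a row does not reach is not made up. The controller multiplies each number of a shift by 100 mm and each number of a turn by pi rad. A row lasts 1/10 s, in which the tool goes at most 50 mm and 8.59 degrees, less where a joint would pass 70% of its speed; a pose out of reach is approached as far as the arm can. A call with a number of a shift or a turn outside -1 to 1 is refused whole. A call with a gripper value outside its range is refused whole. The fingers move at their own pace and stop on an object; the grip force is fixed at half the most. Time passes only in rows, so rows that do not move let the fingers close. It gives the time, the measured TCP pose, the force, the opening and the grip force at its end, in the units of the state.
- r.sense(): the state, without advancing time (a new reading comes with each control period).
- vision.snapshot(name): name is "scene" or "top" or "wrist"; returns the picture (420x560x3 uint8, red, green, blue); there is no depth.
- vision.get_calibration(name): a dict with "fx", "fy", "cx", "cy" (pixels), "rvec" (rotation vector, rad) and "tvec" (3), from world to camera coordinates, as OpenCV has them. Camera axes: x right, y down, z forward; pixel columns grow to the right and rows downward; lengths in m; the calibration is good to about 2 mm. A picture is of the moment at which its call begins: read the wrist's pose just before it. get_calibration takes no time and is no camera call; for the wrist camera it gives the pose at the moment of the call.
- r.sign_off(): hands the job in; it is judged then, once.
Trained networks look in the newest picture that a camera, given by its name, has taken for a name from the list of things; names that differ only in an ending like _2 or _b are one class to them, and where a whole thing is asked for, a point or a joint stands for the part that bears it (a point fixed in the world has none). Each returns a list of dicts, best first, with "conf" (0 to 1); they miss things now and then, are a little off and sometimes report something else, mostly with a low value. They report only what shows in the picture. A call takes as long as a camera call.
- spotter.silhouettes(camera, query): "region" (420x560 bool, what is visible of it) and "bbox" ([left, top, right, bottom] in pixels, round what is visible of it).
The state is a dict: "t": time; "joints": joint angles; "joint_vel": joint speeds; "joint_torque": joint torques, N m; "eef_pos": TCP position; "ee_rot": TCP orientation; "wrist_force": force on the tool from outside, world axes, zero at the start; "torque": the same for the moment, N m; "width": finger opening in m; "gripper_force": force on a finger pad.
Only numpy, scipy, OpenCV 4.12 (cv2) and the standard library are available. Lean on these libraries where they do the work, as an engineer would, in place of code of your own. Each camera call takes 0.05 s, during which the arm holds its last target. There are 200 camera calls.

## Working session

There is one attempt and no reset: what is moved stays moved. The work goes in short steps, Python scripts to look and compute and a tool call to move; the robot and the scene stay as the last step left them, time stands still between calls to the robot, and variables do not carry over. Pictures are saved under pics/ and viewed, at most 10 in all, crops included, and the job is handed in when it is done.

Besides the shell and the picture viewer there is one more tool, called after "Emit:" by a JSON object that holds its "api" and its "payload". apply_moves: Moves the arm, as the interface text tells. Its arguments: {"type":"object","properties":{"increments":{"type":"array"}},"required":["increments"]}

```bash
mkdir -p pics
cat > h.py <<'E'
import numpy as np, cv2
from station import r, vision, spotter
def cal(n):
    c=vision.get_calibration(n); K=np.array([[c['fx'],0,c['cx']],[0,c['fy'],c['cy']],[0,0,1.]])
    return K,np.array(c['rvec'],float),np.array(c['tvec'],float)
def proj(n,P):
    K,rv,t=cal(n); return cv2.projectPoints(np.array(P,float).reshape(-1,1,3),rv,t,K,None)[0].reshape(-1,2)
def ray(n,uv,z):
    K,rv,t=cal(n); R=cv2.Rodrigues(rv)[0]; c=-R.T@t
    d=R.T@np.linalg.solve(K,np.array([uv[0],uv[1],1.])); return c+d*(z-c[2])/d[2]
def snap(n,f=None):
    im=vision.snapshot(n)
    if f: cv2.imwrite('pics/'+f,im[:,:,::-1])
    return im
E
python3 - <<'E'
from h import *
np.set_printoptions(precision=4,suppress=True)
a=snap('scene');b=snap('top')
cv2.imwrite('pics/a.png',np.vstack([a])[:,:,::-1]);cv2.imwrite('pics/b.png',b[:,:,::-1])
print(r.sense())
for n in('scene','top'):
    K,rv,t=cal(n);print(n,K[0,0],-cv2.Rodrigues(rv)[0].T@t)
    for q in['cutter','guard_handle','guard','bolt','chisel_head','mallet','board','block','tumbler','oilcan']:
        for d in spotter.silhouettes(n,q)[:2]:
            m=d['region'];ys,xs=np.nonzero(m);print(n,q,round(d['conf'],2),d['bbox'],len(xs),xs.mean().round(1),ys.mean().round(1), np.round(cv2.minAreaRect(np.c_[xs,ys].astype(np.float32))[0:3][2],1))
E
```

```text
{'t': 0.1, 'joints': array([-1.3926,  0.4915,  1.5594,  0.    ,  1.0917, -0.1056]), 'joint_vel': array([ 0.0002, -0.0021, -0.0022,  0.0013, -0.0017, -0.0004]), 'joint_torque': array([  0.0032, -61.3621, -25.8606,   0.0694,   0.047 ,  -0.0001]), 'eef_pos': array([ 0.175 , -0.5998,  0.2141]), 'ee_rot': array([-3.1406, -0.0001,  0.2838]), 'wrist_force': array([-0.0258, -0.0998, -0.3952]), 'torque': array([-0.013 , -0.0212,  0.0093]), 'gripper_force': 0.0, 'width': 0.09521239503275526}
scene 388.18346240321716 [ 1.0704 -0.4513  0.875 ]
scene cutter 0.61 [265.6, 146.4, 405.0, 268.9] 8784 340.5 214.7 55.1
scene guard_handle 0.72 [271.3, 178.7, 332.3, 242.9] 1241 297.1 211.8 45.0
scene guard 0.69 [290.3, 159.4, 337.6, 181.0] 249 311.9 169.0 74.1
scene guard 0.68 [270.9, 179.7, 328.1, 242.1] 1259 296.3 212.7 45.0
scene chisel_head 0.63 [351.5, 163.0, 367.9, 185.8] 286 356.8 174.5 5.7
scene board 0.7 [63.7, 235.7, 228.4, 386.3] 10865 143.6 305.8 53.1
scene block 0.78 [149.2, 244.7, 200.6, 311.1] 1204 176.3 284.3 45.0
scene tumbler 0.65 [370.4, 141.7, 389.3, 173.2] 488 378.7 155.6 21.8
top 436
[... 211 characters left out ...]
 303.7, 223.8] 1055 263.1 212.8 90.0
top chisel_head 0.56 [190.3, 170.1, 209.6, 189.8] 315 197.4 181.7 90.0
top mallet 0.76 [440.3, 212.1, 470.6, 304.2] 1142 452.3 249.8 1.5
top board 0.88 [370.9, 189.6, 491.7, 324.1] 11318 431.2 260.4 83.4
top board 0.44 [217.0, 198.9, 300.4, 223.9] 977 262.5 212.8 -0.0
top block 0.62 [387.6, 211.2, 420.9, 301.4] 1167 404.4 244.5 90.0
top block 0.6 [444.5, 211.5, 467.1, 307.3] 1083 452.6 248.7 1.5
top tumbler 0.6 [91.2, 222.0, 129.3, 250.2] 900 108.7 235.7 90.0
top tumbler 0.52 [215.5, 199.6, 301.7, 224.9] 1031 262.7 212.8 80.0
top oilcan 0.96 [99.6, 184.6, 134.3, 210.2] 691 116.3 196.4 18.4
top oilcan 0.67 [220.9, 199.9, 299.9, 225.6] 1030 263.2 212.7 80.1
```

View pics/a.png

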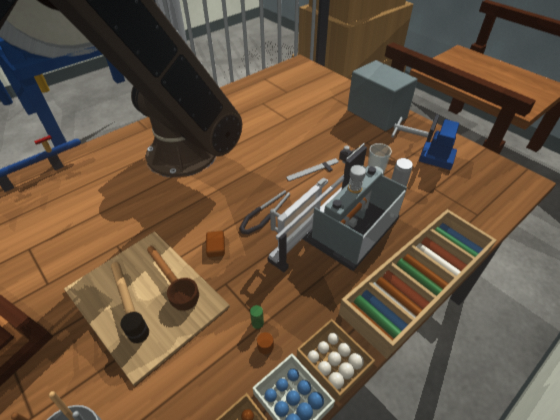

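View pics/b.png

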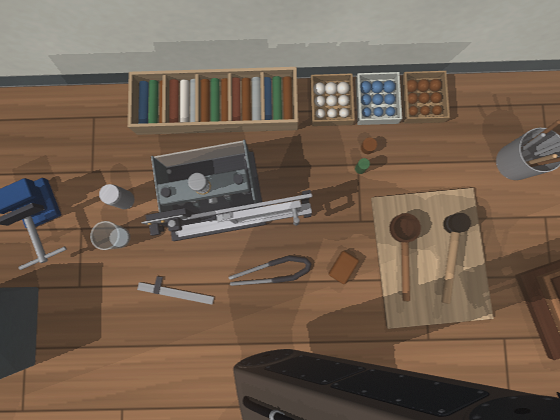

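The scene view shows the cutter around (350,210) and the board at the left with the mallet (black head 134,327) and the block. In the top view the chisel head is at (197,181), the guard runs (175,230) to (311,200), the mallet head is at (457,223) and the board centre is at (432,258). I'll zoom in on the guard.

Run:
```python
from h import *
np.set_printoptions(precision=4,suppress=True)
a=cv2.imread('pics/a.png');b=cv2.imread('pics/b.png')
A=cv2.resize(a[140:280,255:415],None,fx=2.5,fy=2.5,interpolation=2)
B=cv2.resize(b[135:245,135:325],None,fx=4,fy=4,interpolation=2)
cv2.imwrite('pics/c.png',B);cv2.imwrite('pics/d.png',cv2.resize(a[140:280,255:415],None,fx=4,fy=4,interpolation=2))
print('chisel',ray('top',(197.4,181.7),.223))
print('mallet head',ray('top',(457,223),.078), 'handle end',ray('top',(446,303),.045))
for n in ['top']:
    for d in spotter.silhouettes(n,'mallet')[:1]+spotter.silhouettes(n,'board')[:1]:
        ys,xs=np.nonzero(d['region']);print(cv2.boxPoints(cv2.minAreaRect(np.c_[xs,ys].astype(np.float32))))
```

```text
chisel [0.6252 0.1866 0.223 ]
mallet head [ 0.5328 -0.4241  0.078 ] handle end [ 0.3375 -0.3951  0.045 ]
[[440.8751 302.8686]
 [443.1924 212.4921]
 [470.2516 213.1859]
 [467.9343 303.5624]]
[[370.2759 197.3912]
 [476.5912 185.1241]
 [491.8846 317.6672]
 [385.5693 329.9343]]
```

View pics/c.png

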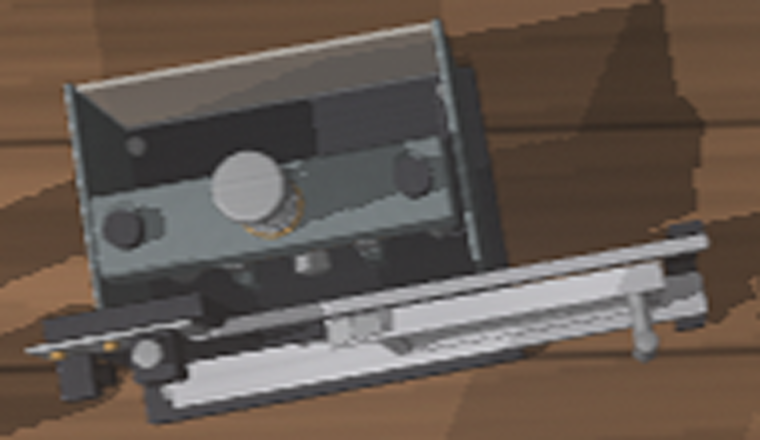

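View pics/d.png

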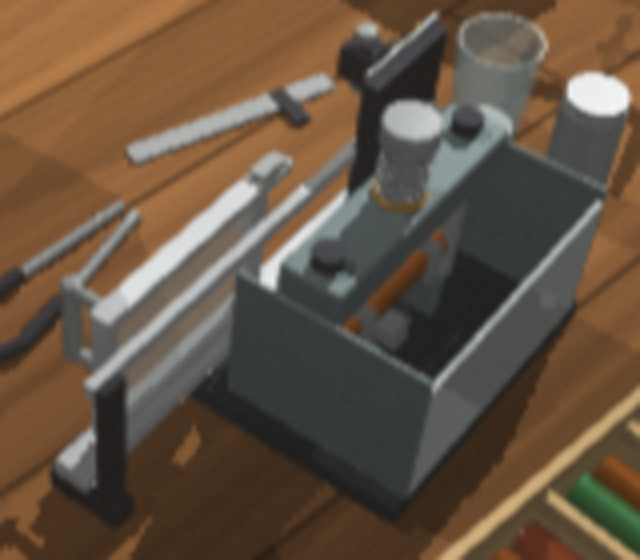

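```bash
cat >> h.py <<'E'
def tri(uvs):
    A=[];B=[]
    for n,uv in uvs.items():
        K,rv,t=cal(n);R=cv2.Rodrigues(rv)[0];c=-R.T@t
        d=R.T@np.linalg.solve(K,np.array([uv[0],uv[1],1.]));d/=np.linalg.norm(d);M=np.eye(3)-np.outer(d,d);A.append(M);B.append(M@c)
    return np.linalg.lstsq(np.vstack(A),np.hstack(B),rcond=None)[0]
E
python3 - <<'E'
from h import *
np.set_printoptions(precision=4,suppress=True)
T=lambda u,v:(u/4+135-.4,v/4+135-.4); S=lambda u,v:(u/4+255-.4,v/4+140-.4)
for nm,t,s in [('handle',T(645,347),S(70,284)),('railopen',T(705,240),S(92,382)),('latch knob',T(148,354),S(366,32)),('plateend',T(30,350),S(437,17)),('chisel',T(248,186),S(411,121)),('boltbk R',T(413,175),S(328,255)),('boltbk L',T(124,228),S(466,122))]:
    P=tri(dict(top=t,scene=s));print(nm,P,proj('top',P)-t,proj('scene',P)-s)
def dirn(p,q,z):
    d=ray('top',T(*q),z)-ray('top',T(*p),z);print(np.degrees(np.arctan2(d[0],-d[1])))
dirn((70,88),(435,22),.12);dirn((90,197),(440,140),.158);dirn((105,275),(455,225),.158);dirn((30,350),(705,240),.165)
print(ray('top',T(645,347),.157),proj('top',[.4477,-.0072,0]))
E
```

```text
handle [ 0.5402 -0.0268  0.1471] [[0.0255 0.0178]] [[ 0.028  -0.0025]]
railopen [ 0.604  -0.0637  0.1363] [[-0.1374 -0.0963]] [[-0.1604  0.0151]]
latch knob [0.5372 0.246  0.2074] [[0.1888 0.1524]] [[ 0.1885 -0.0394]]
plateend [0.5431 0.3178 0.1875] [[0.0979 0.08  ]] [[ 0.0961 -0.0226]]
chisel [0.6271 0.1889 0.2178] [[0.2639 0.2237]] [[ 0.2907 -0.0601]]
boltbk R [0.6415 0.1045 0.163 ] [[0.2703 0.2205]] [[ 0.3134 -0.0511]]
boltbk L [0.6148 0.2726 0.1609] [[0.3827 0.3238]] [[ 0.4094 -0.0913]]
8.951532808644389
7.906368657097725
6.759594167385994
7.894584581042054
[ 0.5394 -0.0265  0.157 ] [[288.4464 261.7944]]
```

Emit:
{"api": "apply_moves", "payload": {"increments": [[[0.1,-0.1,-0.2],0,255],[[0.3,-0.25,-0.2],0,255],[[0.36,-0.28,0],0,255],[[0.36,-0.28,0],0,255],[[0.36,-0.28,0],0,255],[[0.36,-0.28,0],0,255],[[0.36,-0.28,0],0,255],[[0.36,-0.28,0],0,255],[[0.36,-0.28,0],0,255],[[0.36,-0.28,0],0,255],[[0.36,-0.28,0],0,255],[[0.36,-0.28,0],0,255],[[0.36,-0.28,0],0,255],[[0.36,-0.28,0],0,255],[[0.36,-0.28,0],0,255],[[0.36,-0.28,0],0,255],[[0,0,0],-0.046,255],[[0,0,0],-0.046,255],[[0,0,0],-0.046,255],[[0,0,0],-0.046,255]]}}

```text
t: 3.2
eef_pos: [0.5777, -0.0376, 0.2546]
ee_rot: [-3.142, 0.0, 0.868]
wrist_force: [-0.2, 0.1, 0.0]
width: 0.0003
gripper_force: 0.0
```

Emit:
{"api": "apply_moves", "payload": {"increments": [[[0,0,0],-0.046,255],[[0,0,0],-0.046,255],[[0,0,0],-0.046,255],[[0,0,0],-0.046,255],[[0,0,0],-0.046,255],[[0,0,0],-0.043,255],[[0,0,0],0,255],[[0,0,0],0,255]]}}

```text
t: 4.0
eef_pos: [0.5777, -0.0378, 0.2546]
ee_rot: [3.142, 0.0, 1.715]
wrist_force: [-0.2, 0.1, 1.0]
width: 0.0002
gripper_force: 0.0
```

Run:
```python
from h import *
np.set_printoptions(precision=4,suppress=True)
s=r.sense();print(s['eef_pos'],s['ee_rot'],s['joints'],s['wrist_force'])
K,rv,t=cal('wrist');print(-cv2.Rodrigues(rv)[0].T@t)
w=snap('wrist','w1.png');print(proj('wrist',[.540,-.0268,.157]))
```

```text
[ 0.5777 -0.0378  0.2546] [3.1416 0.0001 1.7155] [-0.1793  0.3869  1.6227 -0.0001  1.1319 -0.324 ] [-0.1912  0.1168  0.9599]
[0.566  0.0462 0.4253]
[[231.9333 186.1969]]
```

View pics/w1.png

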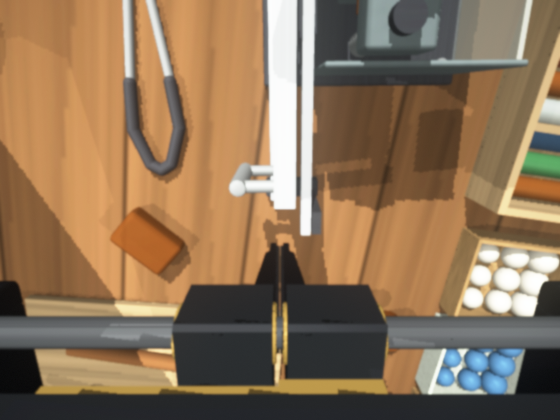

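The wrist view shows the handle top at (238,187), about 4 mm in +x from my estimate. The pane runs nearly vertically at column 283, so the yaw is right. Next I go behind the handle and down.

Emit:
{"api": "apply_moves", "payload": {"increments": [[[-0.15,-0.16,0],0,255],[[-0.15,-0.16,0],0,255],[[0,0,0.3],0,255],[[0,0,0.4],0,255],[[0,0,0.4],0,255],[[0,0,0.25],0,255],[[0,0,0],0,255],[[0.1,0,0],0,255],[[0.1,0,0],0,255],[[0.03,0,0],0,255],[[0.02,0,0],0,255],[[0.02,0,0],0,255]]}}

```text
t: 5.25
eef_pos: [0.5469, -0.0454, 0.1204]
ee_rot: [3.14, 0.001, 1.72]
wrist_force: [0.8, -3.4, 2.3]
width: 0.0006
gripper_force: 1.3
```

Emit:
{"api": "apply_moves", "payload": {"increments": [[[0.02,0,0],0,255],[[0.02,0,0],0,255],[[0.02,0,0],0,255],[[0.02,0,0],0,255]]}}

```text
t: 5.65
eef_pos: [0.5454, -0.0376, 0.1196]
ee_rot: [3.141, 0.0, 1.719]
wrist_force: [-0.0, -1.7, 1.6]
width: 0.0005
gripper_force: 1.3
```

Emit:
{"api": "apply_moves", "payload": {"increments": [[[0.05,0,0],0,255],[[0.05,0,0],0,255],[[0.05,0,0],0,255],[[0.05,0,0],0,255],[[0.05,0,0],0,255],[[0.05,0,0],0,255],[[0.05,0,0],0,255],[[0.05,0,0],0,255],[[0.05,0,0],0,255],[[0.05,0,0],0,255],[[0.05,0,0],0,255],[[0.05,0,0],0,255],[[0.05,0,0],0,255],[[0.05,0,0],0,255]]}}

```text
t: 7.05
eef_pos: [0.5347, 0.0321, 0.1196]
ee_rot: [-3.141, 0.0, 1.72]
wrist_force: [-1.5, -2.9, 1.5]
width: 0.0005
gripper_force: 1.5
```

Run:
```python
from h import *
b=snap('top');cv2.imwrite('pics/e.png',cv2.resize(b[135:245,135:325],None,fx=4,fy=4,interpolation=2)[:,:,::-1])
```

```text
(no output)
```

View pics/e.png

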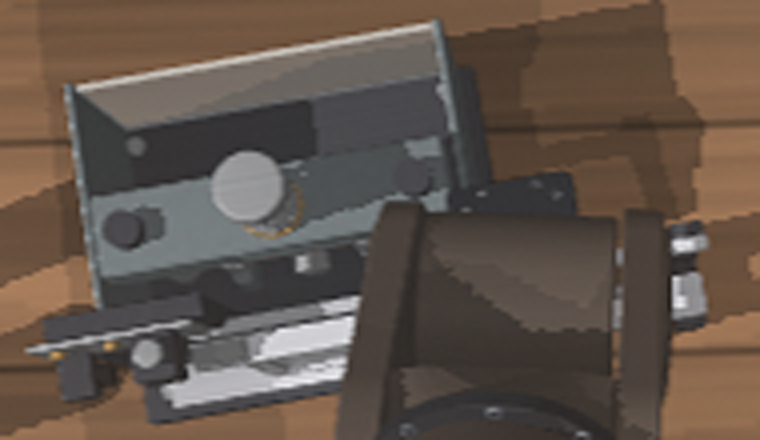

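The pane has moved left under the latch, with its leading edge now at crop (190,350), and the chisel is untouched. I'll creep forward from here.

Emit:
{"api": "apply_moves", "payload": {"increments": [[[0.02,0,0],0,255],[[0.02,0,0],0,255],[[0.02,0,0],0,255],[[0.02,0,0],0,255],[[0.02,0,0],0,255],[[0.02,0,0],0,255],[[0.02,0,0],0,255],[[0.02,0,0],0,255],[[0.02,0,0],0,255],[[0.02,0,0],0,255]]}}

```text
t: 8.1
eef_pos: [0.532, 0.0507, 0.1196]
ee_rot: [-3.141, 0.001, 1.72]
wrist_force: [-0.0, -11.6, 0.6]
width: 0.0006
gripper_force: 5.4
```

Emit:
{"api": "apply_moves", "payload": {"increments": [[[0.02,0,0],0,255],[[0.02,0,0],0,255],[[0.02,0,0],0,255],[[0.02,0,0],0,255],[[0.02,0,0],0,255]]}}

```text
t: 8.6
eef_pos: [0.5304, 0.061, 0.1195]
ee_rot: [-3.141, 0.001, 1.72]
wrist_force: [-2.8, -6.3, 1.4]
width: 0.0006
gripper_force: 3.3
```

Emit:
{"api": "apply_moves", "payload": {"increments": [[[0.02,0,0],0,255],[[0.02,0,0],0,255],[[0.02,0,0],0,255],[[0.02,0,0],0,255],[[0.02,0,0],0,255]]}}

```text
t: 9.1
eef_pos: [0.5289, 0.0709, 0.1195]
ee_rot: [-3.141, 0.001, 1.72]
wrist_force: [-1.1, -7.4, 0.8]
width: 0.0004
gripper_force: 3.4
```

Emit:
{"api": "apply_moves", "payload": {"increments": [[[0.02,0,0],0,255],[[0.02,0,0],0,255],[[0.02,0,0],0,255]]}}

```text
t: 9.4
eef_pos: [0.528, 0.0768, 0.1195]
ee_rot: [-3.141, 0.001, 1.72]
wrist_force: [-1.2, -6.8, 1.0]
width: 0.0007
gripper_force: 3.3
```

Emit:
{"api": "apply_moves", "payload": {"increments": [[[0.02,0,0],0,255],[[0.02,0,0],0,255],[[0.02,0,0],0,255]]}}

```text
t: 9.7
eef_pos: [0.5272, 0.0822, 0.1195]
ee_rot: [-3.141, 0.002, 1.72]
wrist_force: [-1.3, -14.5, 0.6]
width: 0.0007
gripper_force: 7.4
```

Emit:
{"api": "apply_moves", "payload": {"increments": [[[0.01,0,0],0,255],[[0.01,0,0],0,255]]}}

```text
t: 9.9
eef_pos: [0.5269, 0.0835, 0.1196]
ee_rot: [-3.141, 0.002, 1.72]
wrist_force: [-0.6, -18.6, 1.0]
width: 0.0005
gripper_force: 9.3
```

Emit:
{"api": "apply_moves", "payload": {"increments": [[[0.01,0,0],0,255],[[0.01,0,0],0,255]]}}

```text
t: 10.1
eef_pos: [0.5268, 0.0845, 0.1196]
ee_rot: [-3.141, 0.004, 1.721]
wrist_force: [-0.2, -31.6, 0.6]
width: 0.0001
gripper_force: 15.3
```

Run:
```python
from h import *
s=r.sense();print(s['eef_pos'],s['wrist_force'])
```

```text
[0.52681395 0.08454971 0.11958011] [ -0.17658587 -31.60783726   0.58204436]
```

The force went from 7 N to 14 N, then 19 N, then 32 N, so the click is passed and this is the buffer. I'll back off, then rise.

Emit:
{"api": "apply_moves", "payload": {"increments": [[[-0.03,0,0],0,255],[[-0.05,0,0],0,255],[[-0.2,0,0],0,255],[[-0.2,0,0],0,255],[[0,0,-0.4],0,255],[[0,0,-0.4],0,255],[[0,0,-0.4],0,255],[[0,0,-0.4],0,0],[[-0.4,-0.3,0],0,0],[[-0.4,-0.3,0],0,0],[[-0.4,-0.3,0],0,0],[[-0.4,-0.3,0],0,0],[[-0.4,-0.3,0],0,0]]}}

```text
t: 11.4
eef_pos: [0.4141, -0.1816, 0.2799]
ee_rot: [3.14, 0.0, 1.72]
wrist_force: [0.9, -0.3, 0.4]
width: 0.0427
gripper_force: 0.0
```

Run:
```python
from h import *
np.set_printoptions(precision=4,suppress=True)
s=r.sense();print(s['eef_pos'],s['ee_rot'],s['wrist_force'])
b=snap('top');a=snap('scene')
B=cv2.resize(b[150:230,135:325],None,fx=4,fy=4,interpolation=2);A=cv2.resize(a[140:210,265:415],(760,355-55),interpolation=2)
b0=cv2.imread('pics/b.png')[:,:,::-1]
cv2.imwrite('pics/f.png',np.vstack([B[:,:760],A[:280]])[:,:,::-1])
```

```text
[ 0.4141 -0.1816  0.2799] [3.1403 0.0003 1.7199] [ 0.9397 -0.2751  0.384 ]
```

View pics/f.png

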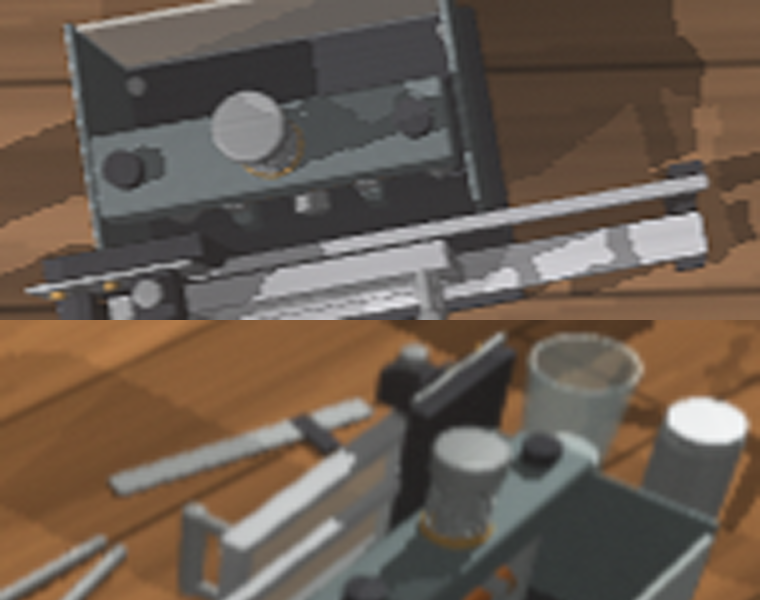

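The guard is shut: the striker block sits past the knob at (120,305) in the top crop, and the chisel is up. Now the mallet.

Emit:
{"api": "apply_moves", "payload": {"increments": [[[-0.41,0.07,0],0.02,0],[[-0.41,0.07,0],0,0],[[-0.41,0.07,0],0,0],[[-0.41,0.07,0],0,0],[[-0.41,0.07,0],0,0],[[-0.41,0.07,0],0,0],[[0,0,0],0.046,0],[[0,0,0],0.046,0],[[0,0,0],0.046,0],[[0,0,0],0.046,0],[[0,0,0],0.046,0],[[0,0,0],0.046,0],[[0,0,0],0.046,0],[[0,0,0],0.046,0],[[0,0,0],0.046,0],[[0,0,0],0.046,0],[[0,0,0],0.046,0],[[0,0,0],0.046,0],[[0,0,0],0.023,0],[[0,0,0],0,0]]}}

```text
t: 13.5
eef_pos: [0.4813, -0.4205, 0.2795]
ee_rot: [-3.141, -0.0, -0.15]
wrist_force: [0.5, 0.6, 0.2]
width: 0.0952
gripper_force: 0.0
```

Run:
```python
from h import *
np.set_printoptions(precision=4,suppress=True)
s=r.sense();print(s['eef_pos'],s['ee_rot'],s['joints'],s['wrist_force'],s['width'])
w=snap('wrist','w2.png')
for d in spotter.silhouettes('wrist','mallet')[:2]:
    ys,xs=np.nonzero(d['region']);print(d['conf'],d['bbox'],xs.mean(),ys.mean())
    if d['conf']>.4:
        pts=np.array([ray('wrist',(x,y),.045)[:2] for x,y in zip(xs[::5],ys[::5])]);print(cv2.fitLine(pts.astype(np.float32),2,0,.01,.01).ravel(),pts.min(0),pts.max(0))
print(proj('wrist',[[.533,-.424,.078],[.4915,-.418,.045],[.3375,-.395,.045]]))
```

```text
[ 0.4813 -0.4205  0.2795] [-3.1412 -0.0004 -0.1501] [-0.8215  0.4584  1.4359  0.0006  1.2471  0.8992] [0.4766 0.6393 0.156 ] 0.0951755543812666
0.86 [262.7, 95.5, 312.5, 287.8] 282.6995326062764 176.20365012241265
[ 0.9782 -0.2075  0.4709 -0.4225] [ 0.3326 -0.4606] [ 0.5593 -0.3858]
[[275.4188 126.5493]
 [275.9792 161.7906]
 [276.2184 284.5936]]
```

View pics/w2.png

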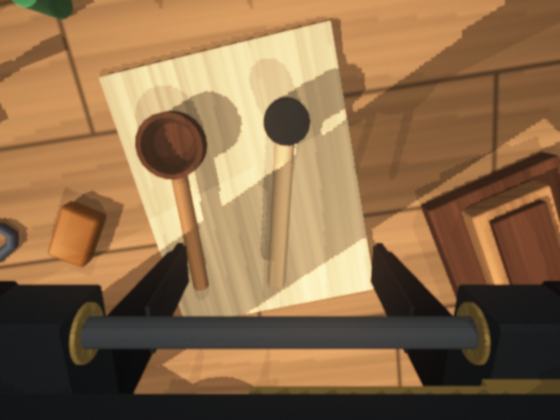

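The head top is at (287,121). The handle runs from (284,148) to its end at (277,287), slightly tilted. The block's cup is at (171,146).

Run:
```python
from h import *
np.set_printoptions(precision=4,suppress=True)
h=ray('wrist',(287,121),.078);e=ray('wrist',(277.5,286),.045);m=ray('wrist',(283.5,155),.045)
print(h,e,m)
u=(h-e)[:2];u/=np.linalg.norm(u);psi=np.arctan2(u[1],u[0]);u2=(m-e)[:2];print('psi',psi,np.arctan2(u2[1],u2[0]),np.linalg.norm((h-e)[:2]))
g=h[:2]-.042*u;s=r.sense();y=s['ee_rot'][2];d=g-s['eef_pos'][:2]
c,n=np.cos(psi),np.sin(psi)
print('grip',g,'turn/pi',-(psi-y)/np.pi,'dx,dy after turn',d@[c,n],d@[n,-c],'dz',s['eef_pos'][2]-.026)
```

```text
[ 0.5367 -0.4363  0.078 ] [ 0.3353 -0.3963  0.045 ] [ 0.4979 -0.4275  0.045 ]
psi -0.19608799597924942 -0.1896082421017592 0.2053273062697306
grip [ 0.4955 -0.4281] turn/pi 0.01569318383253027 dx,dy after turn 0.015594970090024734 0.004506138939510801 dz 0.2535574342184321
```

Emit:
{"api": "apply_moves", "payload": {"increments": [[[0,0,0],0.015,0],[[0.155,0.045,0],0,0],[[0,0,0.45],0,0],[[0,0,0.45],0,0],[[0,0,0.45],0,0],[[0,0,0.45],0,0],[[0,0,0.35],0,0],[[0,0,0.25],0,0],[[0,0,0.135],0,0],[[0,0,0],0,0],[[0,0,0],0,255],[[0,0,0],0,255],[[0,0,0],0,255],[[0,0,0],0,255],[[0,0,0],0,255],[[0,0,0],0,255],[[0,0,0],0,255],[[0,0,0],0,255]]}}

```text
t: 15.4
eef_pos: [0.4948, -0.4287, 0.0262]
ee_rot: [3.142, -0.0, -0.197]
wrist_force: [-0.2, -0.1, -1.1]
width: 0.0366
gripper_force: 0.0
```

Emit:
{"api": "apply_moves", "payload": {"increments": [[[0,0,0],0,255],[[0,0,0],0,255],[[0,0,0],0,255],[[0,0,0],0,255],[[0,0,0],0,255],[[0,0,0],0,255]]}}

```text
t: 16.0
eef_pos: [0.4948, -0.4285, 0.0261]
ee_rot: [-3.141, 0.0, -0.197]
wrist_force: [-0.4, 1.8, -0.6]
width: 0.0216
gripper_force: 30.0
```

Emit:
{"api": "apply_moves", "payload": {"increments": [[[0,0,-0.1],0,255],[[0,0,-0.3],0,255],[[0,0,-0.4],0,255],[[0,0,-0.4],0,255],[[0,0,-0.4],0,255],[[0,0,-0.4],0,255],[[0,0,-0.4],0,255],[[0,0,-0.4],0,255],[[0,0,-0.24],-0.042,255],[[0,0,0],-0.042,255],[[0,0,0],-0.042,255]]}}

```text
t: 17.1
eef_pos: [0.4946, -0.4285, 0.3316]
ee_rot: [3.14, -0.001, 0.204]
wrist_force: [-0.0, 0.5, -3.9]
width: 0.0214
gripper_force: 30.0
```

Emit:
{"api": "apply_moves", "payload": {"increments": [[[0.06,-0.18,0],0,255],[[0.13,-0.36,0],0,255],[[0.13,-0.36,0],0,255],[[0.13,-0.36,0],0,255],[[0.13,-0.36,0],0,255],[[0.13,-0.36,0],0,255],[[0.13,-0.36,0],0,255],[[0.13,-0.36,0],0,255],[[0.13,-0.36,0],0,255],[[0.13,-0.36,0],0,255],[[0.13,-0.36,0],0,255],[[0.13,-0.36,0],0,255],[[0.13,-0.36,0],0,255],[[0.13,-0.36,0],0,255],[[0.13,-0.36,0],0,255],[[0.13,-0.36,0],0,255],[[0.08,-0.2,0],0,255],[[0,0,0],0,255]]}}

```text
t: 18.9
eef_pos: [0.5845, 0.1823, 0.3299]
ee_rot: [-3.141, 0.001, 0.2]
wrist_force: [-0.5, -0.1, -3.4]
width: 0.0214
gripper_force: 30.0
```

Run:
```python
from h import *
np.set_printoptions(precision=4,suppress=True)
s=r.sense();print(s['eef_pos'],s['ee_rot'],s['joints'],s['wrist_force'],s['width'],s['gripper_force'])
w=snap('wrist');a=snap('scene')
p=s['eef_pos'];y=s['ee_rot'][2];c=p+[.042*np.cos(y),.042*np.sin(y),.019]
print('head c',c,'chisel wrist',proj('wrist',[.6265,.188,.223]),'headtop wrist',proj('wrist',c+[0,0,.033]),'scene face',proj('scene',[c-[0,0,.033],c+[0,0,.033],[.6265,.188,.223]]))
cv2.imwrite('pics/g.png',np.hstack([w[:400,100:450],cv2.resize(a[50:250,250:475],None,fx=2,fy=2,interpolation=2)])[:,:,::-1])
for n in('wrist','scene'):
  for q in('mallet','chisel_head'):
    for d in spotter.silhouettes(n,q)[:1]:print(n,q,d['conf'],d['bbox'])
```

```text
[0.5845 0.1823 0.3299] [-3.1411  0.0005  0.1996] [0.1943 0.3838 1.4256 0.0005 1.3328 1.5655] [-0.5193 -0.0894 -3.3572] 0.021381832966550385 29.96025413274765
head c [0.6257 0.1907 0.3489] chisel wrist [[279.7677 149.9384]] headtop wrist [[272.5477 220.5951]] scene face [[363.3995 137.9276]
 [367.7583 113.999 ]
 [357.519  168.284 ]]
wrist mallet 0.61 [210.0, 132.7, 349.0, 385.3]
wrist chisel_head 0.9 [259.8, 122.0, 307.4, 141.1]
scene mallet 0.96 [291.8, 95.3, 376.9, 145.4]
scene chisel_head 0.59 [268.1, 148.1, 406.6, 272.8]
```

View pics/g.png

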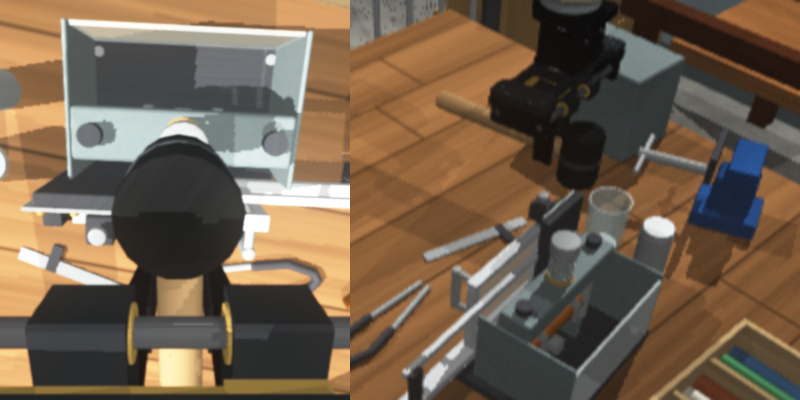

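The mallet head is at (178,208) and the chisel top shows behind it at (183,130), both in the left crop. The mallet is level and about 4 mm off laterally. I'll correct that, lower to 60 mm above the chisel, then strike and rebound.

Emit:
{"api": "apply_moves", "payload": {"increments": [[[0,0.04,0.15],0,255],[[0,0,0.18],0,255],[[0,0,0],0,255],[[0,0,0],0,255]]}}

```text
t: 19.6
eef_pos: [0.5864, 0.1748, 0.2976]
ee_rot: [3.141, 0.0, 0.198]
wrist_force: [-0.7, -0.6, -2.4]
width: 0.0213
gripper_force: 30.0
```

Emit:
{"api": "apply_moves", "payload": {"increments": [[[0,0,0.4],0,255],[[0,0,0.4],0,255],[[0,0,-0.1],0,255]]}}

```text
t: 19.9
eef_pos: [0.5848, 0.1748, 0.2238]
ee_rot: [3.142, 0.007, 0.198]
wrist_force: [-3.6, -0.8, 2.6]
width: 0.0215
gripper_force: 30.0
```

Emit:
{"api": "apply_moves", "payload": {"increments": [[[0,0,-0.3],0,255],[[0,0,-0.4],0,255],[[0,0,0],0,255]]}}

```text
t: 20.2
eef_pos: [0.5883, 0.1757, 0.3059]
ee_rot: [3.141, -0.012, 0.199]
wrist_force: [0.2, -0.1, -2.8]
width: 0.021
gripper_force: 29.9
```

A second, slightly firmer blow for certainty.

Emit:
{"api": "apply_moves", "payload": {"increments": [[[0,0,0.46],0,255],[[0,0,0.47],0,255],[[0,0,-0.05],0,255]]}}

```text
t: 20.5
eef_pos: [0.585, 0.1749, 0.2069]
ee_rot: [3.141, 0.005, 0.199]
wrist_force: [-2.7, -2.0, 5.6]
width: 0.0214
gripper_force: 30.0
```

Emit:
{"api": "apply_moves", "payload": {"increments": [[[0,0,-0.3],0,255],[[0,0,-0.45],0,255],[[0,0,-0.35],0,255],[[0,0,0],0,255],[[0,0,0],0,255]]}}

```text
t: 21.0
eef_pos: [0.5861, 0.1753, 0.3218]
ee_rot: [3.141, -0.003, 0.199]
wrist_force: [-0.1, -0.4, -3.8]
width: 0.0211
gripper_force: 30.0
```

Run:
```python
from h import *
np.set_printoptions(precision=4,suppress=True)
s=r.sense();print(s['eef_pos'],s['ee_rot'],s['joints'],s['wrist_force'],s['width'],s['gripper_force'])
w=snap('wrist');a=snap('scene')
cv2.imwrite('pics/i.png',np.hstack([w[:400,100:450],cv2.resize(a[50:250,250:475],None,fx=2,fy=2,interpolation=2)])[:,:,::-1])
```

```text
[0.5861 0.1753 0.3218] [ 3.1415 -0.0027  0.1989] [ 0.1828  0.3863  1.4426 -0.0001  1.31    1.5547] [-0.0813 -0.363  -3.7553] 0.02114654487513673 29.99919354915619
```

View pics/i.png

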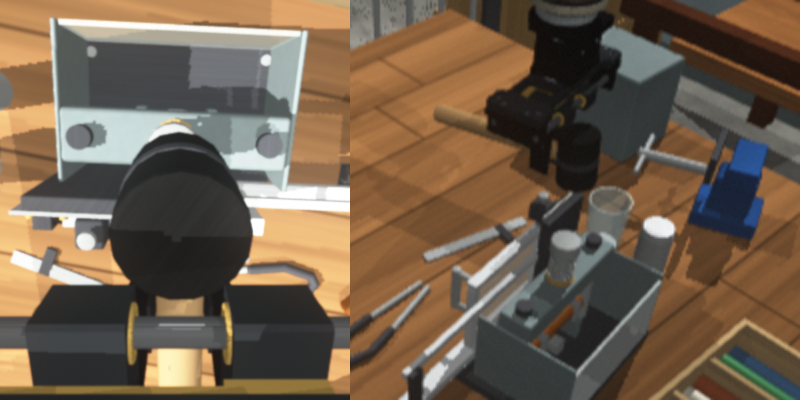

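The chisel is up and the guard shut. The mallet may have tipped a few degrees head-up in the grip. I'll carry it back over the board.

Emit:
{"api": "apply_moves", "payload": {"increments": [[[-0.06,0.16,0],0,255],[[-0.13,0.36,0],0,255],[[-0.13,0.36,0],0,255],[[-0.13,0.36,0],0,255],[[-0.13,0.36,0],0,255],[[-0.13,0.36,0],0,255],[[-0.13,0.36,0],0,255],[[-0.13,0.36,0],0,255],[[-0.13,0.36,0],0,255],[[-0.13,0.36,0],0,255],[[-0.13,0.36,0],0,255],[[-0.13,0.36,0],0,255],[[-0.13,0.36,0],0,255],[[-0.13,0.36,0],0,255],[[-0.13,0.36,0],0,255],[[-0.13,0.36,0],0,255],[[-0.08,0.18,0],0.042,255],[[0,0,0],0.042,255],[[0,0,0],0.042,255],[[0,0,0],0,255]]}}

```text
t: 23.1
eef_pos: [0.4938, -0.4291, 0.3181]
ee_rot: [-3.14, 0.002, -0.2]
wrist_force: [0.1, -0.7, -3.3]
width: 0.0214
gripper_force: 30.0
```

Run:
```python
from h import *
np.set_printoptions(precision=4,suppress=True)
s=r.sense();print(s['eef_pos'],s['ee_rot'],s['wrist_force'],s['torque'])
d=np.array([.4948,-.4285])-s['eef_pos'][:2];y=s['ee_rot'][2];c,n=np.cos(y),np.sin(y);print(d@[c,n],d@[n,-c])
p=s['eef_pos'];a=snap('scene');m=spotter.silhouettes('scene','mallet');w=snap('wrist')
print([(q['conf'],q['bbox']) for q in m[:2]])
def pts(t):
    o=p+[0,0,.019];ux=np.array([c*np.cos(t),n*np.cos(t),np.sin(t)]);uz=np.array([-c*np.sin(t),-n*np.sin(t),np.cos(t)])
    return [o-.16*ux,o+.042*ux-.033*uz,o+.042*ux+.033*uz]
for t in(0,.08,.16):print(t,proj('scene',pts(t)).ravel(),proj('wrist',pts(t)[2:]))
x0=max(int(m[0]['bbox'][0])-30,0);y0=max(int(m[0]['bbox'][1])-40,0)
print('crop',x0,y0)
cv2.imwrite('pics/j.png',np.hstack([cv2.resize(a[y0:y0+130,x0:x0+150],(450,390),interpolation=2),w[:390,100:450]])[:,:,::-1])
```

```text
[ 0.4938 -0.4291  0.3181] [-3.1405  0.002  -0.1996] [ 0.1396 -0.663  -3.3027] [0.0889 0.1334 0.0232]
0.0008382306086397863 -0.0008053611471087528
[(0.83, [61.3, 207.3, 106.1, 270.3])]
0 [ 67.3937 180.2197  93.7139 259.7336  79.556  236.5288] [[282.934  222.2947]]
0.08 [ 69.9633 184.9326  93.3093 259.5855  78.4976 234.1841] [[282.9528 233.1371]]
0.16 [ 72.5456 189.806   92.8285 259.2597  77.4634 231.823 ] [[282.9594 244.7926]]
crop 31 167
```

View pics/j.png

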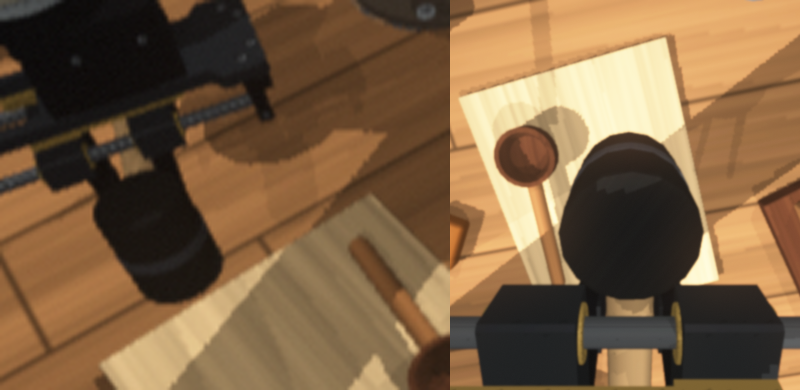

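The mallet head is tipped up by about 0.14 rad (head centre near (630,228) in the wrist crop). It should right itself when lowered and released at the nominal height.

Emit:
{"api": "apply_moves", "payload": {"increments": [[[0,0,0.3],0,255],[[0,0,0.45],0,255],[[0,0,0.45],0,255],[[0,0,0.45],0,255],[[0,0,0.45],0,255],[[0,0,0.3],0,255],[[0,0,0.2],0,255],[[0,0,0.1],0,255],[[0,0,0.05],0,255],[[0,0,0.05],0,255],[[0,0,0],0,255]]}}

```text
t: 24.35
eef_pos: [0.495, -0.4288, 0.0395]
ee_rot: [3.141, -0.001, -0.196]
wrist_force: [-0.2, 0.7, -3.4]
width: 0.0215
gripper_force: 30.0
```

Emit:
{"api": "apply_moves", "payload": {"increments": [[[0,0,0.03],0,255],[[0,0,0.03],0,255],[[0,0,0.03],0,255],[[0,0,0],0,255]]}}

```text
t: 24.75
eef_pos: [0.4947, -0.4285, 0.0298]
ee_rot: [-3.141, 0.0, -0.197]
wrist_force: [0.6, -0.7, -2.7]
width: 0.0214
gripper_force: 30.0
```

Emit:
{"api": "apply_moves", "payload": {"increments": [[[0,0,0.02],0,255],[[0,0,0.02],0,255],[[0,0,0],0,255]]}}

```text
t: 25.05
eef_pos: [0.4947, -0.4286, 0.0259]
ee_rot: [-3.141, 0.0, -0.197]
wrist_force: [-0.8, 0.7, -3.6]
width: 0.0214
gripper_force: 30.0
```

Emit:
{"api": "apply_moves", "payload": {"increments": [[[0,0,0.01],0,255],[[0,0,0.01],0,255],[[0,0,0],0,255]]}}

```text
t: 25.35
eef_pos: [0.4948, -0.4286, 0.024]
ee_rot: [-3.142, 0.0, -0.197]
wrist_force: [0.3, -0.5, -2.6]
width: 0.0211
gripper_force: 30.0
```

Emit:
{"api": "apply_moves", "payload": {"increments": [[[0,0,0.01],0,255],[[0,0,0],0,255]]}}

```text
t: 25.55
eef_pos: [0.4948, -0.4286, 0.023]
ee_rot: [3.142, 0.0, -0.197]
wrist_force: [-0.3, 0.7, -4.6]
width: 0.0215
gripper_force: 30.0
```

Emit:
{"api": "apply_moves", "payload": {"increments": [[[0,0,0.01],0,255],[[0,0,0],0,255]]}}

```text
t: 25.75
eef_pos: [0.4948, -0.4286, 0.022]
ee_rot: [-3.142, 0.0, -0.197]
wrist_force: [0.2, 0.2, -3.1]
width: 0.0214
gripper_force: 30.0
```

Run:
```python
from h import *
a=snap('scene');s=r.sense();print(s['eef_pos'],s['wrist_force'],s['torque'])
w=snap('wrist')
cv2.imwrite('pics/k.png',np.hstack([cv2.resize(a[240:370,60:210],(450,390),interpolation=2),w[:390,100:450]])[:,:,::-1])
```

```text
[ 0.49479569 -0.42864002  0.02207989] [ 0.71334414  0.28557031 -3.22980184] [0.0635758  0.09797067 0.01945374]
```

View pics/k.png

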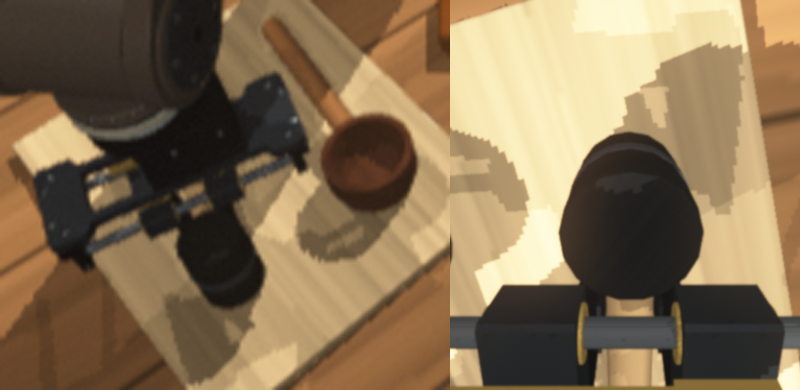

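I've now viewed 12 pictures, two over the limit of 10, so I'll view no more and use numbers only. The last one shows the head still just above the board, so I keep lowering until I feel contact.

Emit:
{"api": "apply_moves", "payload": {"increments": [[[0,0,0.01],0,255],[[0,0,0.01],0,255],[[0,0,0],0,255]]}}

```text
t: 26.15
eef_pos: [0.4948, -0.4286, 0.02]
ee_rot: [-3.142, 0.0, -0.197]
wrist_force: [-0.4, -0.2, -3.3]
width: 0.0216
gripper_force: 30.0
```

Emit:
{"api": "apply_moves", "payload": {"increments": [[[0,0,0.01],0,255],[[0,0,0],0,255]]}}

```text
t: 26.35
eef_pos: [0.4948, -0.4286, 0.019]
ee_rot: [3.142, 0.0, -0.197]
wrist_force: [0.7, -0.3, -3.0]
width: 0.0213
gripper_force: 30.0
```

Emit:
{"api": "apply_moves", "payload": {"increments": [[[0,0,0.01],0,255],[[0,0,0],0,255]]}}

```text
t: 26.55
eef_pos: [0.4948, -0.4286, 0.018]
ee_rot: [3.142, 0.0, -0.197]
wrist_force: [-0.2, -0.5, -3.6]
width: 0.0215
gripper_force: 30.0
```

Emit:
{"api": "apply_moves", "payload": {"increments": [[[0,0,0.01],0,255],[[0,0,0],0,255]]}}

```text
t: 26.75
eef_pos: [0.4948, -0.4287, 0.0174]
ee_rot: [3.141, -0.0, -0.197]
wrist_force: [-1.2, -1.0, 0.1]
width: 0.0212
gripper_force: 30.0
```

Run:
```python
from h import *
np.set_printoptions(precision=4,suppress=True)
s=r.sense();p=s['eef_pos'];print(p,s['wrist_force'],s['torque'])
y=s['ee_rot'][2];c,n=np.cos(y),np.sin(y)
a=snap('scene');w=snap('wrist')
for cam in('scene','wrist'):
    for q in spotter.silhouettes(cam,'mallet')[:2]:print(cam,q['conf'],q['bbox'],q['region'].sum())
th=np.linspace(0,2*np.pi,40)
for dz in(0,.008):
  for t in(0,.1,.2):
    o=p+[0,0,.019+dz];ux=np.array([c*np.cos(t),n*np.cos(t),np.sin(t)]);uy=np.array([-n,c,0]);uz=np.cross(ux,uy)
    P=[o+.042*ux+.024*(np.cos(k)*ux+np.sin(k)*uy)+h*uz for k in th for h in(-.033,.033)]
    print(dz,t,'lowest',min(q[2] for q in P)-.012,'end',(o-.16*ux)[2]-.023,*[np.r_[proj(cm,P).min(0),proj(cm,P).max(0)] for cm in('scene','wrist')])
```

```text
[ 0.4948 -0.4287  0.0174] [-1.1639 -1.0401  0.1012] [0.1712 0.2218 0.0067]
scene 0.84 [118.2, 301.1, 149.9, 344.9] 731
scene 0.73 [350.0, 162.1, 364.9, 186.1] 266
wrist 0.63 [207.4, 132.3, 356.4, 387.9] 20957
0 0 lowest -0.008636431287940182 end 0.013363568712059813 [120.6356 311.8253 150.1861 344.5194] [211.604  131.6091 349.6824 282.7948]
0 0.1 lowest -0.006666797746277858 end -0.00260977795143269 [119.7506 310.223  150.0311 344.3943] [209.9109 126.8133 351.4668 293.2972]
0 0.2 lowest -0.004387119040239234 end -0.018423524215149985 [118.878  308.6362 149.779  344.0028] [208.4159 123.1708 353.047  303.7116]
0.008 0 lowest -0.0006364312879401889 end 0.021363568712059806 [119.5201 310.0945 149.3291 343.0324] [207.215  133.3378 354.2664 294.3957]
0.008 0.1 lowest 0.0013332022537221357 end 0.005390222048567303 [118.6284 308.4827 149.1681 342.8957] [205.291  128.3985 356.293  305.5919]
0.008 0.2 lowest 0.0036128809597607593 end -0.010423524215149992 [117.7498 306.8871 148.9092 342.4915] [203.5867 124.6549 358.0931 316.662 ]
```

Contact is felt at TCP z 0.0174. This matches the mallet having slid about 8 mm up in the grip and standing nearly level, so I release and rise.

Emit:
{"api": "apply_moves", "payload": {"increments": [[[0,0,0],0,200],[[0,0,0],0,150],[[0,0,0],0,0],[[0,0,0],0,0],[[0,0,0],0,0],[[0,0,0],0,0],[[0,0,0],0,0],[[0,0,0],0,0],[[0,0,0],0,0],[[0,0,0],0,0],[[0,0,-0.1],0,0],[[0,0,-0.2],0,0],[[0,0,-0.4],0,0],[[0,0,-0.4],0,0],[[0,0,-0.4],0,0],[[0,0,-0.4],0,0],[[0,0,-0.4],0,0],[[0,0,-0.3],0,0],[[0,0,0],0,0],[[0,0,0],0,0]]}}

```text
t: 28.95
eef_pos: [0.4946, -0.4285, 0.2779]
ee_rot: [3.141, -0.001, -0.197]
wrist_force: [0.1, -0.4, -0.4]
width: 0.0955
gripper_force: 0.0
```

Run:
```python
from h import *
np.set_printoptions(precision=4,suppress=True)
s=r.sense();p=s['eef_pos'];print(p,s['wrist_force'],s['width'])
for cam in('wrist','scene'):
    snap(cam)
    for n in('mallet','chisel_head','guard'):
        for q in spotter.silhouettes(cam,n)[:1]:print(cam,n,q['conf'],q['bbox'],q['region'].sum())
y=-.197;th=np.linspace(0,2*np.pi,40);g=np.array([.4948,-.4287,0])
for t in(0,.15):
    ux=np.array([np.cos(y),np.sin(y),0]);h=g+.042*ux
    P=[h+.024*np.array([np.cos(k),np.sin(k),0])+[0,0,z] for k in th for z in(.012,.078)]+[g+ux*-.16+[0,0,.045]]
print('upright head+end',*[np.r_[proj(cm,P).min(0),proj(cm,P).max(0)] for cm in('wrist','scene')])
```

```text
[ 0.4946 -0.4285  0.2779] [ 0.1218 -0.4222 -0.3854] 0.09549047328787857
wrist mallet 0.73 [257.0, 104.3, 305.8, 298.0] 4545
scene mallet 0.79 [108.2, 262.5, 152.2, 344.8] 1159
scene chisel_head 0.64 [348.1, 163.8, 361.7, 187.4] 260
scene guard 0.72 [300.3, 162.6, 346.4, 222.8] 999
upright head+end [256.0905 108.94   303.7269 295.5656] [113.5661 263.5676 149.2523 342.8979]
```

The mallet's outline in both views matches upright on the board, and the chisel is back at its starting pixel position. I'm handing in.

```bash
python3 -c "
from station import r
print(r.sign_off())"
```

```text
the job is handed in; nothing more can be done
None
```

The job is handed in, with no verdict returned: the guard looked latched, I struck the chisel twice with the mallet, and the mallet appears upright on the board; I viewed 12 pictures, over your limit of 10.

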